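Close the table warmer and set the sauce pot on it

ROBOT

A 7-joint arm with a two-finger parallel gripper is mounted at the origin on the work surface. World frame = base frame: x ahead of the robot, y to its left, z up, the work surface at z = 0. Lengths are in m, angles in rad, forces in N, time in s.
With the tool pointing down it reaches from about 0.375 to 0.925 m from the base axis. Payload 3.1 kg.
Tool frame: the origin (TCP) lies between the finger pads; the fingertips stand 19 mm ahead of it and the grasp point (between the pads) is the TCP; z points along the fingers, y is the direction in which the jaws open and shut (so a half turn about z gives the same grasp; the last joint's range is limited). The gripper opens to 85 mm and grips with 20 to 120 N. Pads are 22 mm wide; open, the fingers measure 114 mm over their backs; the gripper's body (76 mm by 85 mm) begins 54 mm behind the grasp point. The pads swing forward as they close: fully open they stand 13 mm farther back than shut.
Start: joints at [-1.409, 0.383, 0.044, 1.598, -0.018, 1.161, -0.05], TCP at [0.167, 0.628, 0.25] pointing down, gripper open.
Joint ranges: [-2.61, 2.61], [-0.41, 2.15], [-1.48, 1.57], [0, 2.5], [-1.57, 4.71], [0.05, 1.97], [-2.85, 2.85]. Speed limits (rad/s): [2.79, 2.79, 3.14, 3.14, 3.14, 3.14, 3.14].

INTERFACE

Orientations are given as a unit quaternion [x, y, z, w].
In Python, from bench import move_ptp, movel, move_j, move_gripper, pause, inverse_kinematics, read_camera, camera_params, MotionError, sign_off, look_for, tip_of, read_time_s, read_qpos, read_joint_vel, read_effort, read_eef_pos, read_tcp_rot, read_ft_force, read_ft_torque, read_finger_gap gives the robot as it stands. Calls block until the motion is done:
- move_ptp(position, orientation): joint-space move of the TCP to a pose.
- movel(position, orientation=None, speed=0.15): straight line of the TCP; orientation=None keeps the orientation; speed is the mean speed in m/s.
- move_j(angles): joint-space move.
- move_gripper(opening, effort=None): finger opening in m; effort is the grip in N (None keeps the last); returns when the fingers have stopped.
- pause(seconds).
- inverse_kinematics(position, orientation): joint angles nearest the present ones, or None.
- read_camera(name): name is "scene" or "top" or "wrist"; returns the picture (480x640x3 uint8, red, green, blue); there is no depth.
- camera_params(name): a dict with "K" (3x3 intrinsics, pixels), "camera_from_world" (4x4, takes a point from world to camera coordinates). Camera axes: x right, y down, z forward; pixel columns grow to the right and rows downward; lengths in m; the calibration is good to about 2 mm. The wrist camera is an equidistant fisheye: a pixel r from the principal point sees the ray r / f radians off the axis. A picture is of the moment at which its call begins: read the wrist's pose just before it. camera_params takes no time and is no camera call; for the wrist camera it gives the pose at the moment of the call.
A pose or a line that the arm cannot do raises MotionError and nothing moves.
- sign_off(): hands the job in, once; it reports no verdict.
Trained networks look in the newest picture that a camera, given by its name, has taken for a name from the list of things; names that differ only in an ending like _2 or _b are one class to them, and where a whole thing is asked for, a point or a joint stands for the part that bears it (a point fixed in the world has none). Each returns a list of dicts, best first, with "confidence" (0 to 1); they miss things now and then, are a little off and sometimes report something else, mostly with a low value. They report only what shows in the picture. A call takes as long as a camera call.
- look_for(camera, name): "at" ([column, row] in pixels, amid what is visible of it).
- tip_of(camera, name): "at" ([column, row] in pixels: a listed point, or the origin of a listed thing).
Readings, each from a call of its own:
- read_time_s(): time.
- read_qpos(): joint angles.
- read_joint_vel(): joint speeds.
- read_effort(): joint torques, N m.
- read_eef_pos(): TCP position.
- read_tcp_rot(): TCP orientation.
- read_ft_force(): force on the tool from outside, world axes, zero at the start.
- read_ft_torque(): the same for the moment, N m.
- read_finger_gap(): finger opening in m.
Only numpy, scipy, OpenCV 4.12 (cv2) and the standard library are available. Lean on these libraries where they do the work, as an engineer would, in place of code of your own. Each camera call takes 0.05 s, during which the arm holds its last target. There are 200 camera calls.

TASK

The metal cover plate of the table warmer has been left slid to one side, riding on top of its locating pins. Slide it back along the warmer until it drops down over all four pins and lies home on the rim, then set the small white sauce pot upright on the middle of the plate without dropping it. Leave the pepper mill, the wine glass and the side plate where they are.

Things in the scene. Friction and masses are not known exactly. Their poses are not given: they have to be found in the camera images.
- warmer: Table warmer, fixed: open dark steel box with two tea lights between wooden cheeks; 190 mm long along its y, 150 mm wide along its x. Origin: centre of its underside, on the table; z up. The cheeks (13 mm thick, inner faces at x = +-62 mm, tops 75 mm up) run along y and guide the plate; both y ends are open. Four 8 mm brass pins stand 7 mm above the rim at x = +-48, y = +-52 mm.
- warmer_rim (a point): Centre of the warmer's opening at the height of its steel rim, 60 mm above the warmer's origin; axes as the warmer's (turned up to 0.5 rad either way from start to start). The cover plate's origin comes to lie here when the plate is home; the plate's ends then stand 5 mm past the steel box.
- cover: Loose metal cover plate, 120 (x) by 200 (y) by 6 mm, 0.4 kg, three vent slots, four 14 mm square holes at x = +-48, y = +-52 mm. Origin: centre of its underside. It starts level on the pin tips (underside 67 mm above the table), shifted 18 to 38 mm to the warmer's +y end. Pins have 3 mm play in the holes: push at 30 mm/s or less; pushed too far, it can be pushed back from the other end.
- cover_end (a point): Middle of the cover plate's +y end edge, at half its thickness (100 mm along y and 3 mm up from the plate's origin): the place to push with the fingertips; the plate is too wide to grasp.
- pot: Small open white ceramic sauce pot without a handle: round, 56 mm in diameter at the rim, narrower at the foot, 55 mm tall, wall 4 mm, about 0.14 kg. Origin: centre of its underside; z up. It stands on the table, well to the left or to the right of the warmer.
- mill: Wooden pepper mill, bystander: 46 mm in diameter, 110 mm tall. Origin: centre of its underside. It stands on the side of the warmer opposite to the pot.
- glass: Stemmed wine glass, bystander: 72 mm in diameter, 190 mm tall. Origin: centre of its underside.
- dish: Round white side plate, bystander: 150 mm in diameter, 20 mm tall. Origin: centre of its underside.

How it is judged:
By the outcome, as a careful person would: the job done as asked, in the order asked, and still so for the second after the job is handed in, with the robot touching nothing.
It also fails if it takes over 54 s, if anything falls off the work surface, if the arm or the gripper's body presses on something with over 40 N, if the wrist force passes 120 N, or if a joint passes its speed limit or range.

## Working session

There is one attempt and no reset: what is moved stays moved. The work goes in short steps, each a Python script; the robot and the scene stay as the last script left them, time stands still between calls to the robot, and variables do not carry over. Pictures are saved under pics/ and viewed, about 8 in all and at most 12, crops included, and the job is handed in when it is done.

```bash
ls; mkdir -p pics
cat > h.py <<'E'
import numpy as np, cv2
from bench import *
def ray(cam,px):
    p=camera_params(cam); K=np.array(p["K"]); T=np.array(p["camera_from_world"])
    d=np.array([(px[0]-K[0,2])/K[0,0],(px[1]-K[1,2])/K[1,1],1.])
    if cam=="wrist":
        r=np.hypot(d[0],d[1]); s=np.sinc(r/np.pi); d=np.array([d[0]*s,d[1]*s,np.cos(r)])
    R=T[:3,:3]; return -R.T@T[:3,3], R.T@d
def at_z(cam,px,z):
    c,d=ray(cam,px); return c+d*(z-c[2])/d[2]
def save(cam,name):
    im=np.asarray(read_camera(cam)); cv2.imwrite(f"pics/{name}.png",im[:,:,::-1]); return im
def proj(cam,P):
    p=camera_params(cam); P=np.atleast_2d(P); T=np.array(p["camera_from_world"]); q=P@T[:3,:3].T+T[:3,3]; q=q@np.array(p["K"]).T
    return q[:,:2]/q[:,2:]
def quat(yaw): # tool down, tool y axis at angle yaw+90deg ; tool x at yaw
    from scipy.spatial.transform import Rotation as R
    return (R.from_euler('z',yaw)*R.from_euler('x',np.pi)).as_quat()
E
python3 - <<'E'
from h import *
for cam in("top","scene"):
    save(cam,cam+"0")
    print(cam,np.round(ray(cam,(320,240)),3))
    for n,z in(("warmer",0),("warmer_rim",.06),("cover",.067),("cover_end",.07),("pot",0),("mill",0),("glass",0),("dish",0)):
        for f in(tip_of,look_for) :
            for r in f(cam,n)[:2]:
                print(n,f.__name__,np.round(r["at"],1),round(r["confidence"],2),np.round(at_z(cam,r["at"],z),3))
print(read_tcp_rot(),quat(0),read_time_s())
E
```

```text
pics
top [[ 0.421 -0.019  1.017]
 [ 0.165  0.056 -0.985]]
warmer call [318.8 263.7] 0.79 [0.544 0.042 0.   ]
warmer call [320.9 256.1] 0.81 [0.559 0.037 0.   ]
warmer_rim call [318.6 258.1] 0.86 [0.547 0.038 0.06 ]
cover call [300.  263.8] 0.69 [0.536 0.073 0.067]
cover call [301.4 267.8] 0.97 [0.528 0.07  0.067]
cover_end call [249.1 288.8] 0.63 [0.491 0.168 0.07 ]
cover_end call [302.2 268.9] 0.91 [0.526 0.069 0.07 ]
cover_end call [190.6 186. ] 0.69 [0.692 0.284 0.07 ]
pot call [172.3 301.3] 0.92 [0.473 0.338 0.   ]
pot call [167.2 300. ] 0.78 [0.476 0.348 0.   ]
mill call [506.  305.4] 0.75 [ 0.454 -0.324  0.   ]
mill call [513.5 302.9] 0.68 [ 0.459 -0.339  0.   ]
glass call [461.9 194.7] 0.78 [ 0.678 -0.251  0.   ]
glass call [320.4 263.1] 0.22 [0.545 0.038 0.   ]
glass call [470.3 181.1] 0.79 [ 0.706 -0.269  0.   ]
dish call [194.8 191.3] 0.86 [0.7   0.298 0.   ]
dish call [191.8 186.2] 0.9 [0.711 0.304 0.   ]
scene [[ 0.909  0.441  0.852]
 [-0.357 -0.454 -0.816]]
warmer call [336.1 263.5] 0.62 [0.547 0.039 0.   ]
warmer call [323.6 269.7] 0.92 [0.578 0.034 0.   ]
warmer_rim call [342.2 247.7] 0.68 [0.538 0.044 0.06 ]
warmer_rim call [325.1 270.2] 0.92 [0.6   0.066 0.06 ]
cover call [351.3 253.7] 0.73 [0.536 0.071 0.067]
cover call [352.  252.6] 0.67 [0.533 0.07  0.067]
cover_end call [350.7 250.3] 0.59 [0.533 0.065 0.07 ]
pot call [457.9 345.2] 0.68 [0.477 0.332 0.   ]
pot call [464.2 336.1] 0.57 [0.453 0.326 0.   ]
mill call [274. 151.] 0.61 [ 0.456 -0.334 -0.   ]
mill call [273.1 140.1] 0.93 [ 0.434 -0.37   0.   ]
glass call [219.9 211.3] 0.9 [ 0.673 -0.244  0.   ]
glass call [211.3 176. ] 0.55 [ 0.632 -0.356  0.   ]
glass call [273.3 138.4] 0.25 [ 0.43  -0.375  0.   ]
dish call [354.3 403.4] 0.8 [0.71  0.292 0.   ]
dish call [355.6 400.8] 0.8 [0.705 0.29  0.   ]
[ 1.29540960e-01  9.91574072e-01  1.11254031e-05 -1.03148361e-05] [1.000000e+00 0.000000e+00 0.000000e+00 6.123234e-17] 1.7
```

View pics/top0.png

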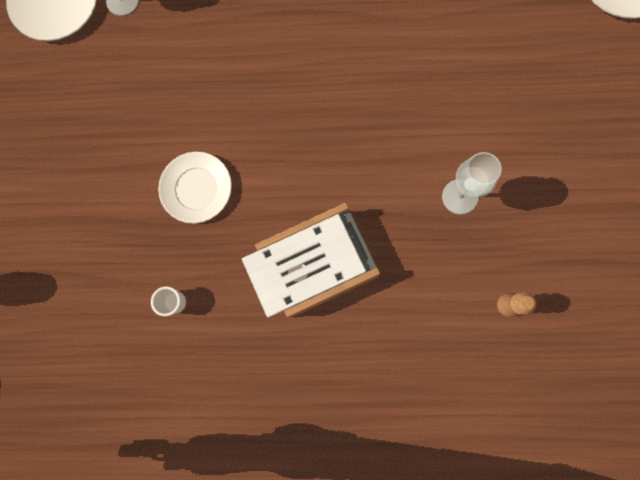

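View pics/scene0.png

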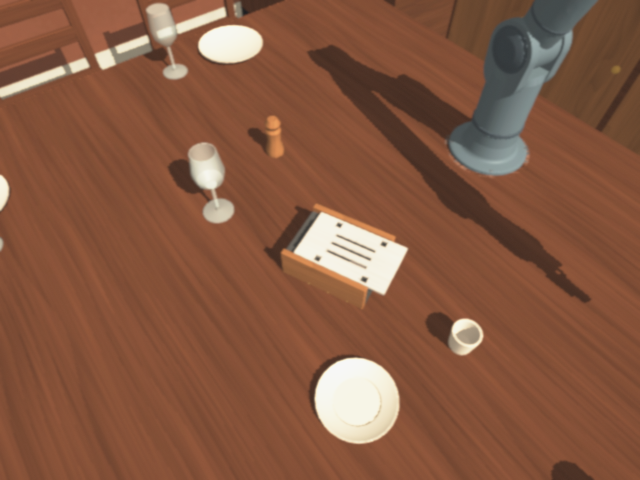

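The top view shows the cover with holes near (267,254), (318,231), (339,277) and (288,300). Its +y end is on the left at about (256,288), next to the pot at (168,300). The mill (515,304), glass (470,180) and dish (195,187) are clear of it. I'll refine the plate pose from the holes and the warmer pose from the cheeks.

```bash
cat > fit.py <<'E'
from h import *
from scipy.optimize import least_squares
def tf(p,L,z): 
    c,s=np.cos(p[2]),np.sin(p[2]); L=np.asarray(L)
    return np.c_[p[0]+c*L[:,0]-s*L[:,1],p[1]+s*L[:,0]+c*L[:,1],np.full(len(L),z)]
H=[[-.048,-.052],[.048,-.052],[.048,.052],[-.048,.052]]
def holes(cam,im,guess,ztop,rad=8):
    g=cv2.cvtColor(im,cv2.COLOR_RGB2GRAY).astype(float); out=[]
    for q in proj(cam,tf(guess,H,ztop)):
        u,v=np.round(q).astype(int); w=g[v-rad:v+rad+1,u-rad:u+rad+1]
        bg=np.percentile(w,75); wt=np.clip(bg*.7-w,0,None)
        _,lab,st,cen=cv2.connectedComponentsWithStats((wt>0).astype(np.uint8)); 
        k=[i for i in range(1,len(st)) if st[i,4]>8]
        if not k: out.append([np.nan]*2); continue
        k=min(k,key=lambda i:np.hypot(*(cen[i]-rad))); wt=wt*(lab==k)
        yy,xx=np.mgrid[-rad:rad+1,-rad:rad+1]; out.append([u+(wt*xx).sum()/wt.sum(),v+(wt*yy).sum()/wt.sum()])
    return np.array(out)
def fitcover(ims,guess,ztop):
    for _ in range(2):
        o={c:holes(c,im,guess,ztop) for c,im in ims.items()}
        f=lambda p:np.nan_to_num(np.concatenate([(proj(c,tf(p,H,ztop))-o[c]).ravel() for c in o]))
        r=least_squares(f,guess,loss="soft_l1",x_scale=[.01,.01,.1]); guess=r.x
    return guess,np.round(r.fun.reshape(-1,2) if r.fun.size%2==0 else r.fun,1)
def fitcheek(ims,guess):
    # outer long+end edges of cheek tops, z=.075: match orange mask of projected cheek solids
    masks={}
    for c,im in ims.items():
        hsv=cv2.cvtColor(im,cv2.COLOR_RGB2HSV).astype(int); masks[c]=((hsv[...,0]<18)&(hsv[...,1]>110)&(hsv[...,2]>150)).astype(np.uint8)
    return masks
E
python3 - <<'E'
from fit import *
ims={c:np.asarray(read_camera(c)) for c in("top","scene")}
d=np.array([.491,.168])-np.array([.536,.072]); yaw=np.arctan2(-d[0],d[1]); print(yaw)
for cs in (("top",),("scene",),("top","scene")):
    p,r=fitcover({c:ims[c] for c in cs},[.536,.072,yaw],.073); print(cs,p.round(4),r.tolist())
np.save("cover0.npy",p)
# overlay: cheek tops for candidate warmer poses
v=[]
for c in ims:
    a=cv2.resize(ims[c],None,fx=4,fy=4,interpolation=cv2.INTER_CUBIC)
    a=np.ascontiguousarray(a[:,:,::-1])
    w=np.array([.545,.040,p[2]])
    for sx in(-1,1):
        q=proj(c,tf(w,[[sx*.062,-.095],[sx*.075,-.095],[sx*.075,.095],[sx*.062,.095]],.075))
        cv2.polylines(a,[np.round(q*4+1.5).astype(int)],True,(255,255,0),1)
    for q in proj(c,tf(p,H,.073)): cv2.circle(a,tuple(np.round(q*4+1.5).astype(int)),2,(0,0,255),-1)
    u,t=(proj(c,[[w[0],w[1],.07]])[0]*4).astype(int); v.append(a[t-290:t+290,u-390 if 0 else u-390:u+390][:, :])
for i,x in enumerate(v): cv2.imwrite(f"pics/ov{i}.png",x)
E
```

```text
0.4383365598579581
('top',) [0.5336 0.0677 0.4184] [[0.1, 0.0], [0.0, -0.1], [-0.1, -0.0], [-0.0, 0.1]]
('scene',) [0.535  0.0675 0.4191] [[-0.1, 0.1], [0.0, -0.2], [0.1, 0.1], [0.0, 0.0]]
('top', 'scene') [0.5342 0.0676 0.4186] [[0.2, -0.3], [0.1, -0.4], [-0.0, -0.3], [0.1, -0.3], [0.2, -0.1], [0.3, -0.4], [0.4, -0.1], [0.4, -0.1]]
```

View pics/ov0.png

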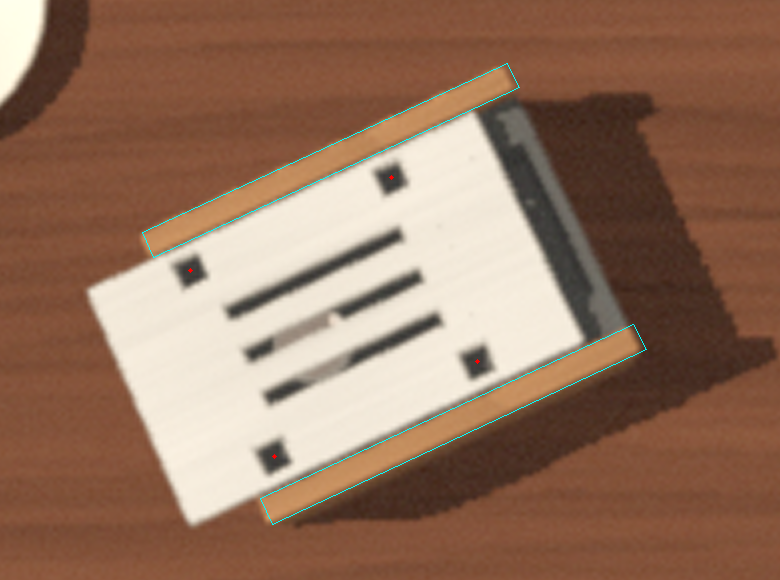

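```bash
cat > push.py <<'E'
from fit import *
p=np.load("cover0.npy"); yh=np.array([-np.sin(p[2]),np.cos(p[2])]); q=quat(p[2]+np.pi/2)
def P(s,z): e=p[:2]+yh*(.1+s); return [e[0],e[1],z]   # s: tool axis distance beyond initial plate end
E
python3 - <<'E'
from push import *
try:
    move_gripper(0.0)
    move_ptp(P(.035,.16),q); movel(P(.035,.082),speed=.15)
    movel(P(.013,.082),speed=.06)
    f0=np.array(read_ft_force()); print(f0,read_time_s())
    s=.013
    while s>-.0095:
        s-=.003; movel(P(s,.082),speed=.025)
        f=np.array(read_ft_force())-f0; print(round(s,4),f.round(2),round(read_time_s(),2))
        if np.linalg.norm(f)>15: break
except MotionError as e: print(e)
ims={c:np.asarray(read_camera(c)) for c in("top","scene")}
g=np.r_[p[:2]+yh*(s-.011),p[2]]
for z in(.073,.066):
    for cs in (("top",),("scene",)):
        print(z,cs,*[np.asarray(x).round(4).tolist() for x in fitcover({c:ims[c] for c in cs},g,z)])
cv2.imwrite("pics/mid.png",ims["top"][160:360,180:430,::-1].repeat(3,0).repeat(3,1)[:600,:800])
E
```

```text
[-0.73626737  0.78125114  0.76256123] 5.7167
0.01 [ 1.29 -0.49 -0.5 ] 5.98
0.007 [ 0.45  0.74 -1.41] 6.25
0.004 [ 0.76 -0.48 -0.96] 6.52
0.001 [ 0.59 -0.71 -0.75] 6.78
-0.002 [-0.06 -0.28 -0.65] 7.05
-0.005 [ 1.13  0.48 -1.31] 7.32
-0.008 [ 0.71 -0.3  -1.15] 7.58
-0.011 [ 0.92  0.71 -0.37] 7.85
0.073 ('top',) [0.5421, 0.0486, 0.4219] [[0.1, -0.0], [0.1, -0.1], [-0.0, 0.1], [-0.1, 0.0]]
0.073 ('scene',) [0.5435, 0.0488, 0.422] [[-0.0, 0.2], [0.0, 0.0], [-0.1, -0.1], [0.2, -0.1]]
0.066 ('top',) [0.543, 0.0491, 0.4219] [[-0.1, -0.1], [-0.0, 0.2], [0.2, 0.2], [-0.0, -0.2]]
0.066 ('scene',) [0.5417, 0.0461, 0.4359] [[-0.6, 1.1], [7.5, -7.6], [-0.1, 0.2], [-0.5, 0.2]]
```

View pics/mid.png

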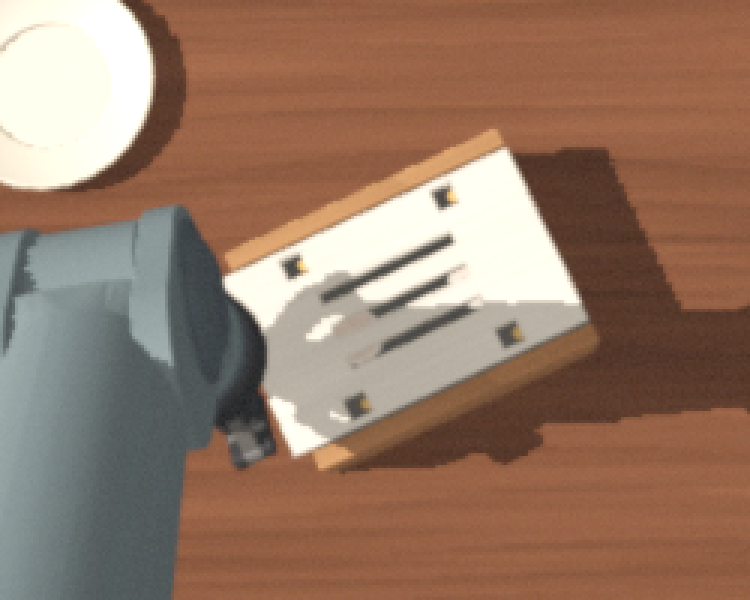

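The pins show at the −y side of the holes, at (445,198) and (512,333) in the crop. The plate is still high and has about 9 mm to go.

Run:
```python
from push import *
f0=np.array([-.2,.8,-.2]); s=-.011
def chk(s):
    ims={c:np.asarray(read_camera(c)) for c in("top","scene")}
    g=np.r_[p[:2]+yh*(s-.0096),p[2]]
    for z in(.073,.066):
        r=[fitcover({c:ims[c]},g,z) for c in ims]
        print("  z",z,"disp",[round(float((x[0][:2]-p[:2])@yh),4) for x in r],"mismatch",(r[0][0]-r[1][0]).round(4),[float(abs(x[1]).max()) for x in r])
    return ims
for s in(-.014,-.0165,-.018,-.0195,-.0205):
    movel(P(s,.082),speed=.02); f=np.array(read_ft_force())-f0
    print(s,f.round(1),round(read_time_s(),2)); ims=chk(s)
    if np.linalg.norm(f)>12: break
cv2.imwrite("pics/mid2.png",np.vstack([ims["top"][190:330,230:400,::-1].repeat(2,0).repeat(2,1),ims["scene"][190:330,260:430,::-1].repeat(2,0).repeat(2,1)]))
```

```text
-0.014 [ 0.7 -0.9  0.1] 8.25
  z 0.073 disp [-0.0228, -0.0263] mismatch [0.0315 0.0179 0.2794] [0.7, 1.4]
  z 0.066 disp [-0.0227, -0.0142] mismatch [-0.0337 -0.0243  0.3633] [0.4, 17.4]
-0.0165 [-0.6 -0.2  1.3] 8.62
  z 0.073 disp [-0.0252, -0.0286] mismatch [0.0313 0.0177 0.2829] [0.7, 1.3]
  z 0.066 disp [-0.0251, -0.0316] mismatch [0.0209 0.0165 0.0866] [0.5, 5.5]
-0.018 [0.4 1.1 0.5] 8.97
  z 0.073 disp [-0.0284, -0.0301] mismatch [0.0312 0.0157 0.257 ] [0.9, 1.5]
  z 0.066 disp [-0.0284, -0.0338] mismatch [0.0292 0.0189 0.233 ] [0.6, 0.1]
-0.0195 [0.1 0.8 1. ] 9.32
  z 0.073 disp [-0.032, -0.032] mismatch [0.0313 0.0139 0.2547] [0.6, 1.4]
  z 0.066 disp [-0.032, -0.0176] mismatch [-0.0317 -0.0299  0.3462] [0.3, 17.7]
-0.0205 [-0.9  1.1  0.6] 9.68
  z 0.073 disp [-0.0331, -0.0519] mismatch [-0.0055  0.0182  0.2792] [0.7, 8.3]
  z 0.066 disp [-0.0331, -0.0293] mismatch [-0.0267 -0.016   0.1167] [0.4, 9.3]
```

View pics/mid2.png

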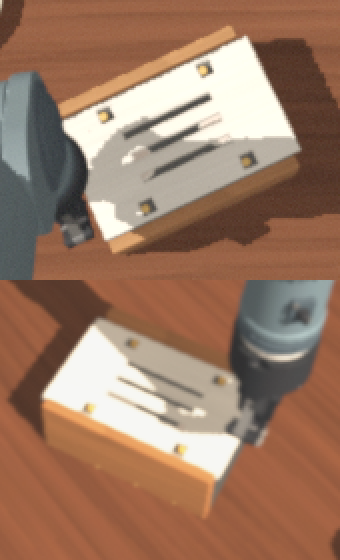

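Run:
```python
from push import *
movel(P(.02,.082),speed=.15); movel(P(.06,.16),speed=.25)
ims={c:np.asarray(read_camera(c)) for c in("top","scene")}
W=np.array([.545,.040,p[2]]); a=[]
C=[[-.06,-.1],[.06,-.1],[.06,.1],[-.06,.1]]
for c in ims:
    b=np.ascontiguousarray(cv2.resize(ims[c],None,fx=5,fy=5,interpolation=cv2.INTER_CUBIC)[:,:,::-1])
    for z,col in((.073,(0,0,255)),(.066,(0,200,0))): cv2.polylines(b,[np.round(proj(c,tf(W,C,z))*5+2).astype(int)],True,col,1)
    u,v=np.round(proj(c,[[.545,.04,.066]])[0]*5).astype(int); a.append(b[v-295:v+295,u-280:u+280] if c=="top" else b[v-295:v+295,u-280:u+280])
cv2.imwrite("pics/chk.png",cv2.resize(np.hstack(a),(800,421)))
cv2.imwrite("pics/chk_scene.png",a[1]); print(read_time_s(), read_eef_pos())
```

```text
10.7917 [0.46879864 0.21173567 0.15904501]
```

View pics/chk.png

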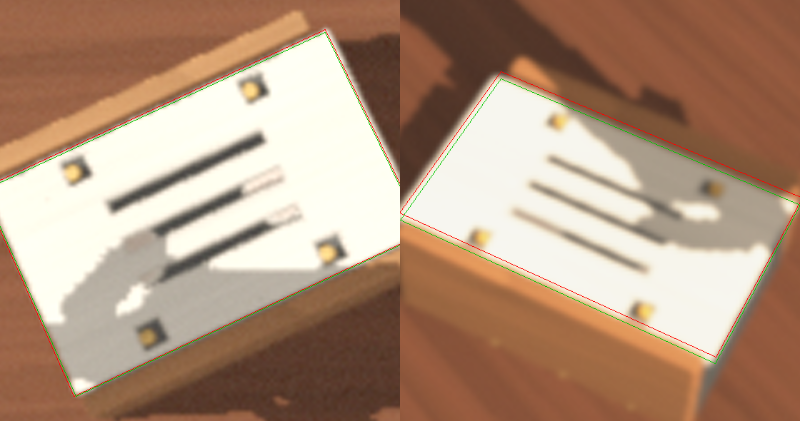

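The overlay does not settle whether the plate has dropped. I'll measure its height by touching the plate lightly with the closed fingertips.

Run:
```python
from push import *
def L(y,z): e=np.array([.545,.040])+yh*y; return [e[0],e[1],z]
movel(L(0.0,.16),speed=.25); movel(L(0,.110),speed=.12)
pause(.1); f0=np.mean([read_ft_force() for _ in range(4)],0); z=.110
while z>.078:
    z-=.0015; movel(L(0,z),speed=.03); f=np.array(read_ft_force())-f0
    if abs(f[2])>4: break
print("contact cmd z",z,"tcp",read_eef_pos(),f.round(1),read_time_s())
movel(L(0,.16),speed=.2)
print(read_time_s())
```

```text
contact cmd z 0.08299999999999998 tcp [0.54538714 0.04001062 0.08503929] [-4.2 -1.3 13.3] 16.8667
17.4
```

The TCP touched at 0.085 m, so the fingertips were at 0.066 m and the plate is home. Now the pot: hover over it, refine its position with the wrist camera, and grasp.

Run:
```python
from push import *
c0=np.array([.474,.336])
movel(L:=[.545,.040,.22],speed=.3) if 0 else None
move_gripper(.085); move_ptp([*c0,.20],q)
im=save("wrist","wr"); es=[]
for cam in("wrist","top","scene"):
    if cam!="wrist": read_camera(cam)
    for r in tip_of(cam,"pot")[:2]: print(cam,r["at"],round(r["confidence"],2),at_z(cam,r["at"],0).round(4))
print(read_time_s())
cv2.imwrite("pics/wr.png",im[:,:,::-1])
```

```text
wrist [318.7, 209.3] 0.85 [0.4734 0.3324 0.    ]
top [176.7, 300.3] 0.64 [0.4752 0.3289 0.    ]
scene [457.5, 341.6] 0.81 [0.472 0.326 0.   ]
19.6583
```

View pics/wr.png

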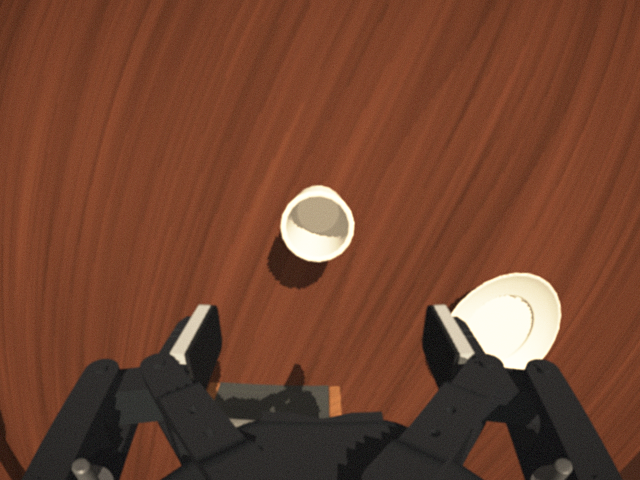

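The wrist view shows the pot rim centred at about (317.5,226), with the fingers clear of everything.

Run:
```python
from push import *
r=at_z("wrist",(317.5,226),.055); print("rim",r.round(4))
c=(r[:2]+np.array([.4734,.3324]))/2; print(c); np.save("pot.npy",c)
movel([*c,.20],q,speed=.2); movel([*c,.038],speed=.12)
f0=np.array(read_ft_force())
move_gripper(.03,30); g=read_finger_gap(); print("gap",g,(np.array(read_ft_force())-f0).round(1))
movel([*c,.06],speed=.06); pause(.1); print("gap",read_finger_gap(),(np.array(read_ft_force())-f0).round(1),read_time_s())
movel([*c,.20],speed=.2)
save("wrist","held"); save("scene","held_s"); print([(x["at"],x["confidence"]) for x in look_for("scene","pot")[:2]],read_time_s())
```

```text
rim [0.472  0.3344 0.055 ]
[0.47270454 0.33339307]
gap 0.05359059015605874 [-2.3 -0.5  6.6]
gap 0.053626252108349086 [ 0.2  1.1 -2.1] 22.425
[([476.8, 295.1], 0.7)] 23.425
```

View pics/held.png

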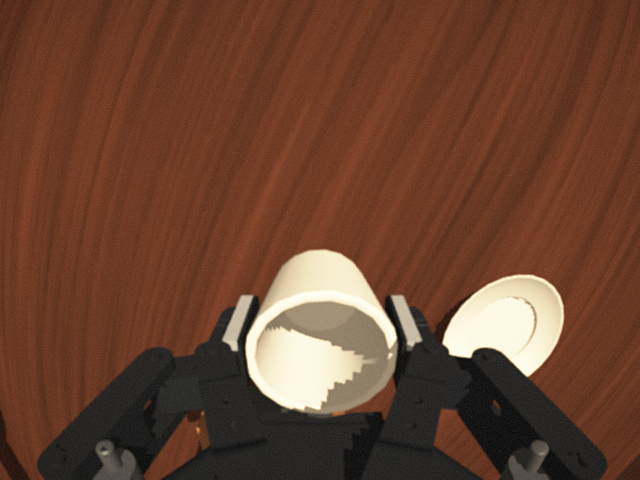

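The pot is held symmetrically between the pads, with its rim centred at about (321,352). Next I carry it over the plate and lower it until it touches.

Run:
```python
from push import *
c=np.load("pot.npy")
a,b=at_z("wrist",(321,291),.217),at_z("wrist",(321,414),.217); off=((a+b)/2)[:2]-c; print("rim diam",np.linalg.norm(a-b),"offset",off.round(4))
t=np.array([.545,.040])-np.clip(off,-.004,.004)
move_ptp([*t,.20],q); movel([*t,.112],speed=.12); pause(.2)
f0=np.mean([read_ft_force() for _ in range(4)],0); z=.112
while z>.098:
    z-=.001; movel([*t,z],speed=.03); f=np.array(read_ft_force())-f0
    if f[2]>3.5: break
print("contact",z,read_eef_pos(),f.round(1),read_time_s())
move_gripper(.07); pause(.2); move_gripper(.085); movel([*t,.22],speed=.12)
for cam in("top","scene"):
    read_camera(cam)
    for n,h in(("pot",.066),("cover",.06),("mill",0),("glass",0),("dish",0)):
        x=tip_of(cam,n)
        if x: print(cam,n,at_z(cam,x[0]["at"],h).round(4),round(x[0]["confidence"],2))
print(read_time_s())
```

```text
rim diam 0.05446810229557353 offset [-0.0011 -0.    ]
contact 0.104 [0.54617968 0.03990541 0.10479914] [-2.8  0.1  7. ] 27.6667
top pot [0.5502 0.0363 0.066 ] 0.57
top cover [0.5473 0.0396 0.06  ] 0.59
top mill [ 0.4551 -0.3264  0.    ] 0.93
top glass [ 0.6794 -0.2462  0.    ] 0.81
top dish [0.6984 0.2971 0.    ] 0.92
scene pot [0.5476 0.0362 0.066 ] 0.83
scene cover [0.5489 0.0395 0.06  ] 0.83
scene mill [ 0.4473 -0.3345  0.    ] 0.84
scene glass [ 0.6774 -0.2449  0.    ] 0.87
30.1917
```

Run:
```python
from push import *
move_ptp([.35,.40,.28],q)
v=[]
for cam in("top","scene"):
    im=np.asarray(read_camera(cam)); u,w=np.round(proj(cam,[[.545,.04,.07]])[0]).astype(int)
    v.append(cv2.resize(im[w-75:w+75,u-75:u+75,::-1],(400,400),interpolation=cv2.INTER_CUBIC))
cv2.imwrite("pics/fin.png",np.hstack(v)); print(read_time_s())
```

```text
31.825
```

View pics/fin.png

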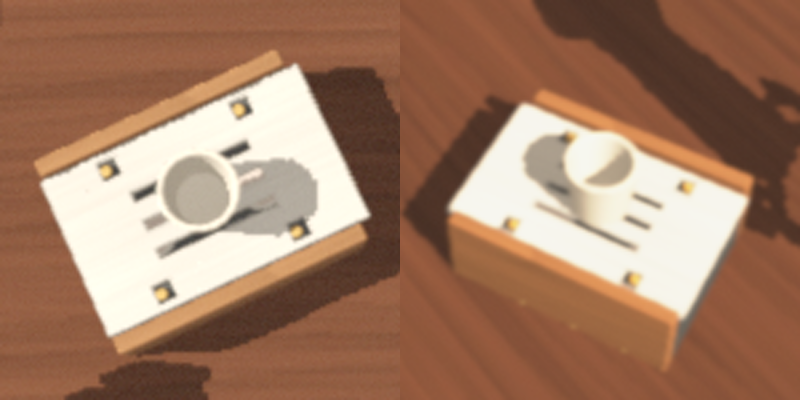

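The pot stands upright in the middle of the plate, at about (200,193) in the left half and (600,175) in the right half. All four brass pins show in their holes.

```bash
python3 -c "
from bench import *
sign_off()"
```

```text
the job is handed in; nothing more can be done
```

I slid the cover plate back until it dropped over its four pins, set the pot upright on its middle, and handed the job in at about 32 s, with the arm clear.

- **Plate:** I pushed it about 30 mm at 25 mm/s or less with closed fingertips. A light touch at its centre put the top at 66 mm, which is the home height. Setting the pot down touched at a height within 1 mm of that. The final pictures show all four pins in their holes. My hole-fitting check from the camera images became unreliable once the pins filled the holes, so I relied on the touch instead.
- **Pot:** it was gripped at 30 N, lowered until it touched (about 7 N), then released. The networks place it about 4–6 mm from the middle of the warmer, while the final picture shows it centred and upright.
- **Mill, glass and side plate:** the final top view shows them within 2 mm of where they started, which is measuring noise. The scene camera's mill reading differed by about 9 mm from its first one, though nothing came near the mill. The scene camera did not report the side plate in the last check.

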